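# Open the tool chest and stow the clamp bar

### The job

Push the lid of the low steel tool chest up by its front tab, over past upright, and press it back firmly but gently against the upright steel die block behind the chest, so that it stays open by itself. Then pick up the drilled clamp bar from the bench and set it down lengthways on the floor of the chest's front compartment, letting go only once it is down. Do not fling the lid, shove the chest or lid hard, or disturb the oil bottle.

Things in the scene. Friction and masses are not known exactly. Their poses are not given: they have to be found in the camera images.
- chest: Low dark steel tool chest, fixed, 170 mm deep (its x) by 220 long (y) by 70 high, walls and floor 4 mm. Origin: centre of its underside; x points from front (tab side) to hinge. Its front faces the robot's right. A 3 mm divider, 45 mm high, runs along y at x = +25 mm. The wide front compartment (x -81 to +23, y -106 to +106 mm) is empty; the rear one holds two studs.
- lid (a joint): Lid angle, rad: 0 shut, grows as it opens, 1.57 upright (its balance). About 0.5 kg. Its hinge is a little stiff and damped: it falls shut if let go below about 1.4, follows a slow push past upright (under 1 N), and leans on the die block at some 1.7 to 1.9 (not measured: feel for it; past about 1.7 it may sink the last bit by itself). There the push rises by some 15 N per mm; 5 to 15 N is right.
- lid_hinge (a point): Middle of the hinge axis, level with the lid's underside, 85 mm behind the chest's centre and 70 mm above the bench. Axes turn with the lid: x from the tab to the hinge, y along the hinge, z out of the lid's top face (which lies at z = +8 mm). The heavy steel die block (70 by 150 by 200 mm high) stands 25 to 55 mm behind the chest; the open lid meets its near top edge about 130 mm up from the hinge.
- lid_tab (a point): Middle of the tab's front edge, at the underside, 205 mm from the hinge. The plain tab is 120 mm wide, 8 mm thick and stands out 35 mm from the chest's front wall; lid shut, its underside is 70 mm above the bench, with free space below for a finger. Axes as lid_hinge.
- bar: Drilled steel clamp bar lying loose on the bench to the right of the chest, 110 mm long (its x) by 24 mm wide (y) by 20 mm high, 0.4 kg, with a slot and two hole marks on top. Origin: centre of its underside.
- oil: Grey plastic oil bottle, 54 mm across and 140 mm high, standing on the bench; origin at the centre of its underside. A bystander.
Not all that is in view belongs to the job. What is shaped like the bar but green or purple is not meant.

How it is judged (in metres and radians):
On the way, in this order (a step that is already met when the one before it is completed fails the run):
1. with the lid past upright, the fingers press it back against the die block with at least 4 N for a moment (value of joint lid above 1.63 rad and contact force between the fingers and chest above 4 N), for 0.15 s.
2. the bar is down on the floor of the front compartment while still held (z of bar in the frame of chest below 0.009 m and x of bar in the frame of chest between -0.081 and 0.023 m and y of bar in the frame of chest between -0.106 and 0.106 m and contact force between the fingers and bar above 0.5 N), for 0.1 s.
At the end, for the whole second after the job is handed in: The lid stands open past upright (over 1.63 rad) and at rest by itself; the bar lies flat, at rest and released, on the floor of the front compartment, lengthways to within about 20 degrees (value of joint lid above 1.63 rad and velocity of joint lid between -0.05 and 0.05 rad/s and z of bar in the frame of chest between 0 and 0.009 m and x of bar in the frame of chest between -0.081 and 0.023 m and y of bar in the frame of chest between -0.106 and 0.106 m and angle between bar's own z axis and vertical below 0.12 rad and angle between the x axis of bar and the y axis of chest, either way round below 0.35 rad and linear speed of bar below 0.02 m/s and contact force between the fingers and bar below 0.1 N); the robot touches nothing.
It fails at once if the gripper pushes the chest or its lid with more than 25 N (contact force between the fingers and chest above 25 N).
It fails at once if the lid is flung open (faster than 2 rad/s) (velocity of joint lid above 2 rad/s).
It fails at once if the oil bottle is moved more than 20 mm (distance of oil from where it was at the start of the episode above 0.02 m).
It also fails if it takes over 72 s, if anything falls off the work surface, if the arm or the gripper's body presses on something with over 40 N, if the wrist force passes 120 N, or if a joint passes its speed limit or range.

### The arm

A 6-joint arm with a two-finger parallel gripper is mounted at the origin on the work surface. World frame = base frame: x ahead of the robot, y to its left, z up, the work surface at z = 0. Lengths are in mm, angles in rad, forces in N, time in s.
With the tool pointing down it reaches from about 350 to 975 mm from the base axis. Payload 7.1 kg.
Tool frame: the origin (TCP) lies on the front face of the gripper's body, between the roots of the fingers; the fingertips stand 80 mm ahead of it and the grasp point (between the pads) lies 61 mm ahead of it (env.tips_ahead is the distance from the TCP to the fingertips, in mm); z points along the fingers, y is the direction in which the jaws open and shut (so a half turn about z gives the same grasp; the last joint's range is limited). The gripper opens to 88 mm and grips with 3 to 60 N. Pads are 20 mm wide; open, the fingers measure 115 mm over their backs; the gripper's body (75 mm by 178 mm) begins 61 mm behind the grasp point.
Start: joints at [-1.196, 0.423, 1.63, -0, 1.089, -0.019], TCP at [239.829, -577.138, 302.675] pointing down, gripper open.
Joint ranges: [-3, 3], [-0.9, 2.11], [0.09, 2.58], [-1.31, 4.45], [0.11, 2.69], [-2.54, 2.54]. Speed limits (rad/s): [2.39, 2.39, 3.01, 3.14, 3.14, 3.14].

### API

Orientations are given as a unit quaternion [x, y, z, w].
In Python, from station import env, set_gripper, viewer, workorder gives the robot as it stands. Calls block until the motion is done:
- env.reach(position, orientation): joint-space move of the TCP to a pose.
- env.move_l(position, rot=None, rate=150, f_stop=None): straight line of the TCP; rot=None keeps the orientation; rate is the mean speed in mm/s. With f_stop (N) it stops when the force on the tool has changed by that much, and returns True; else False.
- env.move_joints(angles): joint-space move.
- set_gripper(opening): finger opening in mm; the grip force is fixed at half the most; returns when the fingers have stopped.
- env.hold(seconds).
- env.ik(position, orientation): joint angles nearest the present ones, or None.
- env.read_state(): the state.
- viewer.camera(name): name is "scene" or "top" or "wrist"; returns the picture (480x640x3 uint8, blue, green, red); there is no depth.
- viewer.camera_params(name): a dict with "fx", "fy", "cx", "cy" (pixels), "pose" (4x4, takes a point from camera to world coordinates); the wrist camera has in their place "tool_from_camera" (4x4, takes a point from camera to tool coordinates, whose origin is the TCP and whose axes are the flange's). Camera axes: x right, y up, looking along -z (the intrinsics and any distortion apply to the point x, -y, -z); pixel columns grow to the right and rows downward; lengths in mm; the calibration is good to about 2 mm. A picture is of the moment at which its call begins: read the wrist's pose just before it. camera_params takes no time and is no camera call.
A pose or a line that the arm cannot do raises env.IKError and nothing moves.
- workorder.sign_off(): hands the job in, once; it reports no verdict.
The state is a dict: "time_s": time; "qpos": joint angles; "dq": joint speeds; "tau": joint torques, N m; "tool_pos": TCP position; "orientation": TCP orientation; "force": force on the tool from outside, world axes, zero at the start; "wrist_torque": the same for the moment, N m; "width": finger opening in mm.
Only numpy, scipy, OpenCV 4.12 (cv2) and the standard library are available. Lean on these libraries where they do the work, as an engineer would, in place of code of your own. Each camera call takes 0.05 s, during which the arm holds its last target.

## Working session

There is one attempt and no reset: what is moved stays moved. The work goes in short steps, each a Python script; the robot and the scene stay as the last script left them, time stands still between calls to the robot, and variables do not carry over. Pictures are saved under pics/ and viewed, and the job is handed in when it is done.

```bash
ls; mkdir -p pics; python3 - <<'E'
from station import env, set_gripper, viewer, workorder
import cv2
s=env.read_state(); print(s)
for n in ["scene","top","wrist"]:
    cv2.imwrite(f"pics/{n}0.png",viewer.camera(n)); print(n,viewer.camera_params(n))
E
```

```text
pics
{'time_s': 0.0, 'qpos': array([-1.19603470e+00,  4.23792520e-01,  1.63070200e+00,  8.53474303e-06,
        1.08862255e+00, -1.90212646e-02]), 'dq': array([ 9.12596980e-04,  1.16874133e-03,  9.82493507e-04, -3.45447700e-04,
        5.11772365e-04, -2.68063060e-05]), 'tau': array([ 2.24141499e-03, -5.44622862e+01, -2.73670113e+01,  6.44716923e-02,
        2.28320021e-02, -1.37287293e-04]), 'tool_pos': array([ 239.65206858, -576.74320231,  301.92707319]), 'orientation': array([ 9.80679519e-01,  1.95619784e-01, -1.31140518e-04, -7.50850594e-04]), 'force': array([ 0.55066073, -0.45972466,  0.0034263 ]), 'wrist_torque': array([ 0.01640962,  0.00757672, -0.03298332]), 'width': 87.9800252839786}
scene {'fx': 483.0480392579288, 'fy': 483.0480392579288, 'cx': 315.6480339082128, 'cy': 235.22552703603665, 'pose': array([[-6.36544995e-01, -6.55221949e-01,  4.06810357e-01,
         9.53652813e+02],
       [ 7.71231971e-01, -5.38443194e-01,  3.39529340e-01,
         1.70051046e+02],
       [-3.42280766e-03,  5.29870856e-01,  8.48071436e-01,
         8.53607537e+02],
       [ 0.00000000e+00,  0
[... 286 characters left out ...]
2.53725620e-02,  2.89453388e-03,
        -1.29175997e+02],
       [ 6.92494973e-03,  1.60237243e-01,  9.87054239e-01,
         1.08704564e+03],
       [ 0.00000000e+00,  0.00000000e+00,  0.00000000e+00,
         1.00000000e+00]])}
wrist {'fx': 429.1877247827879, 'fy': 429.1877247827879, 'cx': 317.8092472111749, 'cy': 250.05026670419846, 'tool_from_camera': array([[ 1.80966509e-04,  9.68572135e-01,  2.48732762e-01,
         6.69324768e+01],
       [ 9.99999970e-01, -1.34758206e-04, -2.02801833e-04,
         5.17781521e-01],
       [-1.62909423e-04,  2.48732792e-01, -9.68572130e-01,
        -8.20244625e+01],
       [ 0.00000000e+00,  0.00000000e+00,  0.00000000e+00,
         1.00000000e+00]])}
```

View pics/scene0.png

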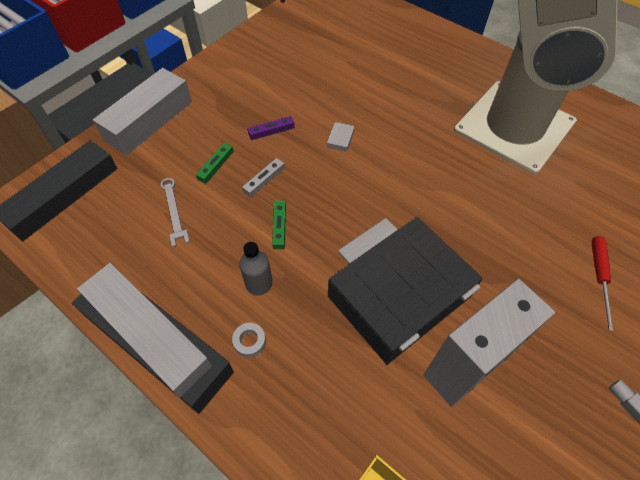

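View pics/top0.png

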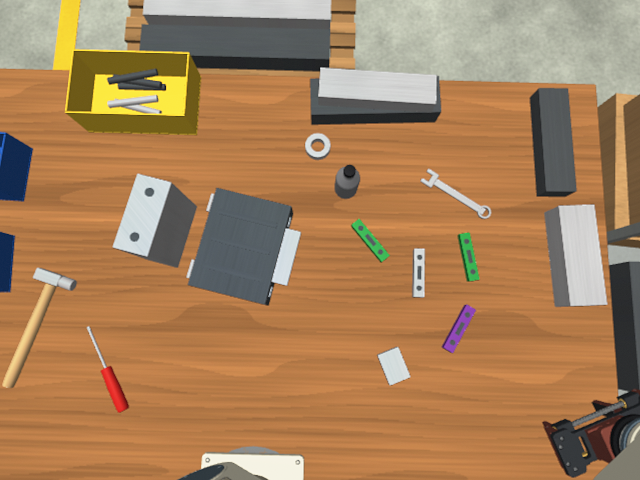

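View pics/wrist0.png

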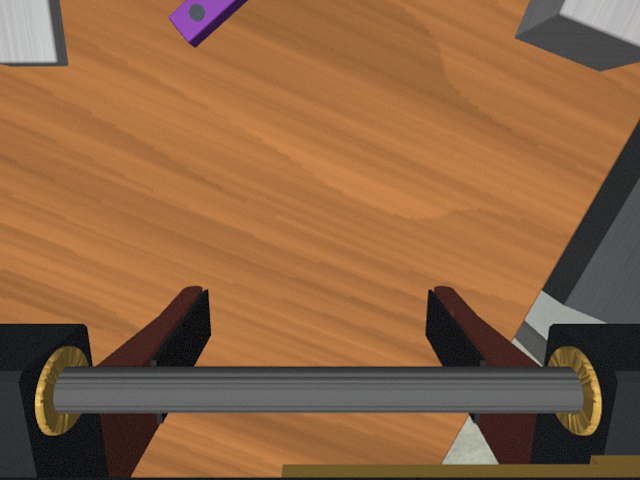

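The scene and top views show the chest (top view about (240,245)), with its silver tab at about (286,257). The steel bar is at (419,273) and the oil bottle at (347,180). The die block is at (155,220), left of the chest. Next I'll segment these and triangulate.

```bash
cat > h.py <<'E'
import numpy as np, cv2
from station import env, set_gripper, viewer, workorder
from scipy.spatial.transform import Rotation as R
def ray(name,uv,pose=None):
    p=viewer.camera_params(name); T=p["pose"] if pose is None else pose
    d=np.array([(uv[0]-p["cx"])/p["fx"],-(uv[1]-p["cy"])/p["fy"],-1.])
    return T[:3,3],T[:3,:3]@d
def onz(name,uv,z,pose=None):
    o,d=ray(name,uv,pose); return o+d*(z-o[2])/d[2]
def tri(r1,r2):
    (o1,d1),(o2,d2)=r1,r2
    t=np.linalg.lstsq(np.c_[d1,-d2],o2-o1,rcond=None)[0]
    a,b=o1+t[0]*d1,o2+t[1]*d2
    return (a+b)/2,np.linalg.norm(a-b)
def wpose(s):
    T=np.eye(4);T[:3,:3]=R.from_quat(s["orientation"]).as_matrix();T[:3,3]=s["tool_pos"]
    return T@viewer.camera_params("wrist")["tool_from_camera"]
def st():
    s=env.read_state(); print("t%.2f"%s["time_s"],"pos",np.round(s["tool_pos"],1),"F",np.round(s["force"],1),"w%.1f"%s["width"],"q",np.round(s["qpos"],2)); return s
E
python3 - <<'E'
import cv2,numpy as np
def z(f,x0,y0,x1,y1,k,o):
    i=cv2.imread(f)[y0:y1,x0:x1]; cv2.imwrite(o,cv2.resize(i,None,fx=k,fy=k,interpolation=cv2.INTER_CUBIC))
z("pics/top0.png",100,150,310,320,3.5,"pics/topz.png")
z("pics/scene0.png",320,200,560,410,2.8,"pics/scenez.png")
for f in ["top0","scene0"]:
    i=cv2.imread(f"pics/{f}.png"); h=cv2.cvtColor(i,cv2.COLOR_BGR2HSV)
    m=((h[...,1]<40)&(h[...,2]>130)).astype(np.uint8)
    n,l,s,c=cv2.connectedComponentsWithStats(m)
    for k in range(1,n):
        if s[k,4]>150:
            cs,_=cv2.findContours((l==k).astype(np.uint8),0,2)
            r=cv2.minAreaRect(max(cs,key=cv2.contourArea)); print(f,s[k],np.round(c[k],1),np.round(cv2.boxPoints(r),1).tolist())
E
```

```text
top0 [   0    0   61   70 3897] [27.9 33.1] [[-0.0, 0.0], [60.0, 0.0], [60.0, 69.0], [0.0, 69.0]]
top0 [  76    0   54   50 2370] [102.1  24.2] [[75.9000015258789, 48.0], [77.0999984741211, -1.2000000476837158], [129.39999389648438, 0.10000000149011612], [128.10000610351562, 49.29999923706055]]
top0 [ 143    0  188   20 3229] [241.3   8.2] [[143.0, 0.0], [330.0, 0.0], [330.0, 19.0], [143.0, 19.0]]
top0 [  318     0   322   106 26645] [487.9  46.5] [[318.0, 0.0], [639.0, 0.0], [639.0, 105.0], [318.0, 105.0]]
top0 [108  95  49  12 258] [131.8 100.5] [[107.5, 99.9000015258789], [155.6999969482422, 93.9000015258789], [156.5, 100.0999984741211], [108.30000305175781, 106.0999984741211]]
top0 [125 104  35   9 155] [142.4 108.6] [[124.80000305175781, 106.9000015258789], [126.19999694824219, 101.30000305175781], [159.60000610351562, 109.5999984741211], [158.1999969482422, 115.30000305175781]]
top0 [305 133  25  25 340] [317.2 145.1] [[305.0, 133.0], [329.0, 133.0], [329.0, 157.0], [305.0, 157.0]]
top0 [421 169  70  50 582] [454.7 193.6] [[419.8999938964844, 180.6999969482422], [428.1000061035
[... 3657 characters left out ...]
 [248.1 338.2] [[232.0, 323.0], [264.0, 323.0], [264.0, 353.0], [232.0, 353.0]]
scene0 [ 93 369  24  24 153] [106.2 381.3] [[92.4000015258789, 383.3999938964844], [108.5999984741211, 368.5], [123.19999694824219, 384.29998779296875], [107.0999984741211, 399.20001220703125]]
scene0 [ 24 376  31  25 226] [ 38.8 388. ] [[21.100000381469727, 390.3999938964844], [42.400001525878906, 372.29998779296875], [55.099998474121094, 387.29998779296875], [33.70000076293945, 405.29998779296875]]
scene0 [615 380  25  32 301] [628.6 394.6] [[613.5, 386.5], [622.0, 378.0], [647.0, 403.0], [638.5, 411.5]]
scene0 [   0  393  161   87 7437] [ 66.8 443.9] [[0.0, 479.0], [0.0, 393.0], [160.0, 393.0], [160.0, 479.0]]
```

View pics/topz.png

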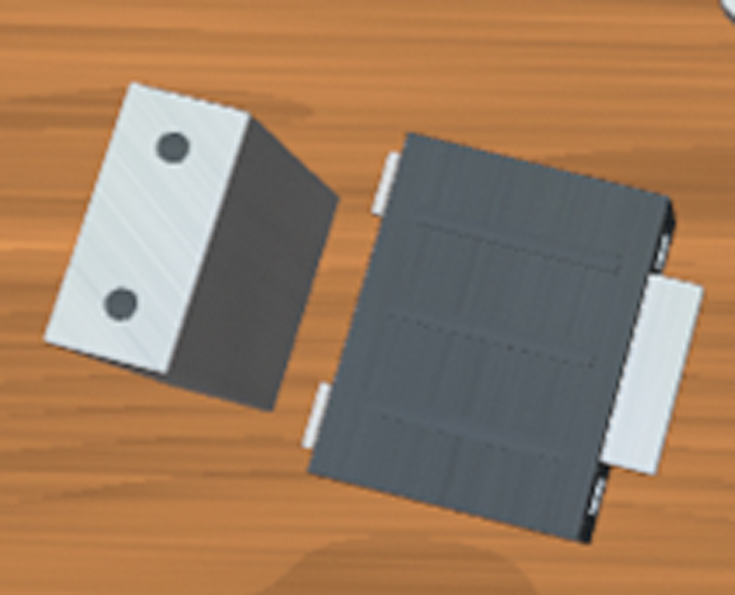

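View pics/scenez.png

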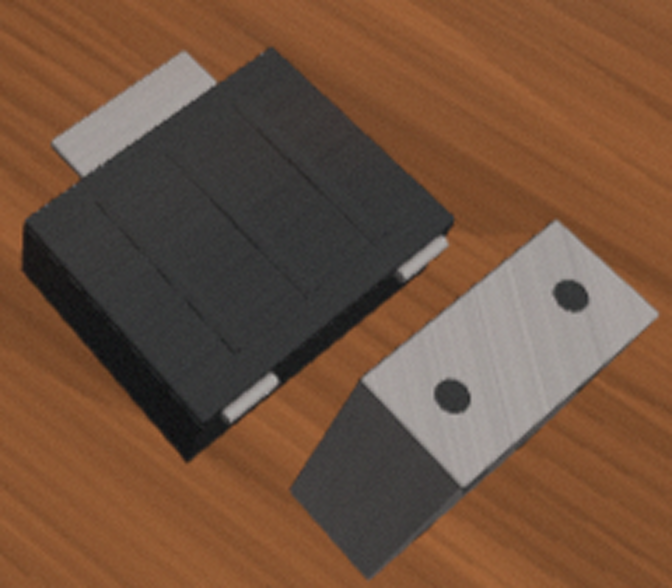

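```bash
python3 - <<'E'
from h import *
T=lambda x,y:(100+x/3.5,150+y/3.5)
S=lambda x,y:(320+x/2.8,200+y/2.8)
P={"rear+":((408,132),(203,424)),"front+":((668,198),(28,220)),"front-":((583,543),(270,48)),"rear-":((308,473),(453,218)),
"tab+":((703,288),(53,145)),"tab-":((655,473),(184,52)),"blk near-":((168,374),(558,220)),"blk near+":((250,115),(362,381)),"blk far+":((130,82),(462,488)),"blk far-":((44,341),(657,313))}
for k,(a,b) in P.items():
    p,e=tri(ray("top",T(*a)),ray("scene",S(*b))); zz=200 if k[0]=='b' else 78
    print(k,np.round(p,1),"err %.1f"%e,"onz",np.round(onz("top",T(*a),zz),1),np.round(onz("scene",S(*b),zz),1))
bt=np.array([[413,297.0],[413,248],[424,248],[424,297]])
print("bar"); p,e=tri(ray("top",(418.7,272.6)),ray("scene",(262.6,175.1))); print(p,e)
print(onz("top",(418.7,272.6),20),onz("scene",(262.6,175.1),20))
import cv2
def z(f,x0,y0,x1,y1,k,o):
    i=cv2.imread(f)[y0:y1,x0:x1]; cv2.imwrite(o,cv2.resize(i,None,fx=k,fy=k,interpolation=cv2.INTER_CUBIC))
z("pics/top0.png",330,150,490,310,3.6,"pics/topb.png")
z("pics/scene0.png",180,110,320,310,3,"pics/sceneb.png")
E
```

```text
rear+ [675.   98.9  75.1] err 3.5 onz [674.9  96.6  78. ] [675.2 100.7  78. ]
front+ [636.2 -65.   76. ] err 4.7 onz [636.9 -67.1  78. ] [635.9 -62.3  78. ]
front- [422.2 -20.1  70.7] err 5.6 onz [423.3 -23.4  78. ] [425.8 -15.9  78. ]
rear- [460.8 145.9  75.3] err 1.9 onz [461.  144.3  78. ] [462.1 146.9  78. ]
tab+ [580.5 -88.2  72.2] err 5.0 onz [580.7 -90.6  78. ] [582.1 -84.1  78. ]
tab- [465.4 -62.9  74.9] err 4.6 onz [466.3 -65.1  78. ] [466.3 -60.   78. ]
blk near- [504.  192.8 197.4] err 4.5 onz [504.5 189.7 200. ] [504.6 194.8 200. ]
blk near+ [649.1 159.2 196.8] err 3.3 onz [648.8 156.6 200. ] [649.8 160.7 200. ]
blk far+ [665.8 225.3 199.1] err 1.9 onz [665.8 223.9 200. ] [665.7 226.1 200. ]
blk far- [520.6 258.8 198.7] err 1.3 onz [520.6 257.6 200. ] [521.1 259.2 200. ]
bar
[ 505.78188095 -356.71335188   16.39570838] 1.3795886720886807
[ 505.80209822 -356.54119132   20.        ] [ 507.42788766 -353.78744853   20.        ]
```

View pics/topb.png

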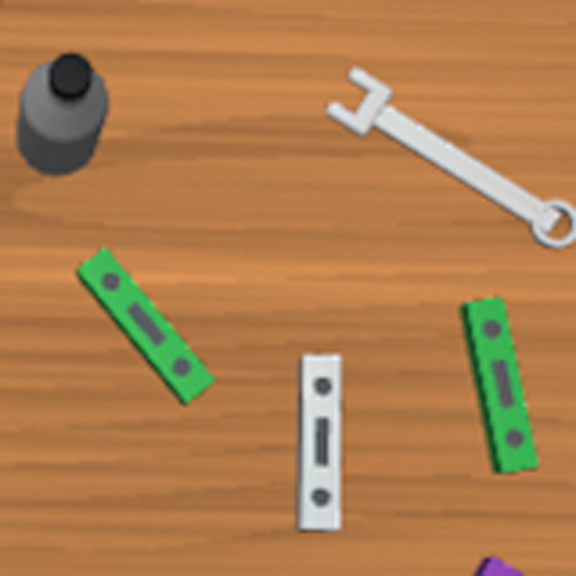

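View pics/sceneb.png

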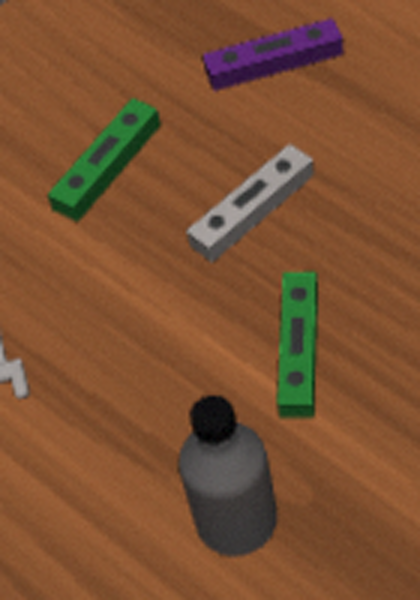

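```bash
cat >> h.py <<'E'
cx=np.array([0.2215,0.9752,0]); cx/=np.linalg.norm(cx); cy=np.array([-cx[1],cx[0],0]); up=np.array([0,0,1.])
HINGE=np.array([568.5,122.5,70.]); CH=HINGE-85*cx; CH[2]=0
def pushR(phi):
    z=cx*np.cos(phi)-up*np.sin(phi); x=cx*np.sin(phi)+up*np.cos(phi); y=np.cross(z,x)
    return np.c_[x,y,z]
def tcp_for_corner(c,phi):  # upper corner of fingertips at c
    M=pushR(phi); return c-80*M[:,2]-10*M[:,0]
def arc(th,r,off=0): # point on lid underside, off = distance in front of/below it
    u=-cx*np.cos(th)+up*np.sin(th); n=-cx*np.sin(th)-up*np.cos(th)
    return HINGE+r*u+off*n
E
python3 - <<'E'
from h import *
print("CH",CH)
top=[onz("top",(330+x/3.6,150+y/3.6),20)for x,y in[(303,355),(341,355),(341,529),(299,529)]]
sc=[onz("scene",(180+x/3,110+y/3),20)for x,y in[(190,235),(290,147),(313,165),(210,248)]]
print(np.round(top,1),np.round(sc,1))
o1=onz("top",(330+58/3.6,150+160/3.6),0);print("oil", onz("top",(330+70/3.6,150+76/3.6),140),onz("scene",(180+213/3,110+415/3),140))
for d in(30,40,50):
    phi=np.radians(d);q=R.from_matrix(pushR(phi)).as_quat()
    for nm,c in[("pre",arc(0,180,30)-cx*80),("in",arc(0,180,30))]+[(t,arc(t,185)) for t in(0.5,1,1.57,1.9,2.0)]:
        j=env.ik(tcp_for_corner(c,phi),q); print(d,nm,np.round(tcp_for_corner(c,phi)),None if j is None else np.round(j,2))
E
```

```text
CH [549.67322755  39.61120318   0.        ]
[[ 560.2 -346.7   20. ]
 [ 560.8 -370.7   20. ]
 [ 451.6 -369.5   20. ]
 [ 450.9 -343.4   20. ]] [[ 560.9 -361.1   20. ]
 [ 453.1 -360.9   20. ]
 [ 455.3 -335.9   20. ]
 [ 560.2 -341.8   20. ]]
oil [ 700.5834891  -189.42853612  140.        ] [ 702.11663057 -184.38438701  140.        ]
30 pre [ 494. -203.   71.] [-0.74  0.92  1.75  0.89  1.32 -1.15]
30 in [ 512. -125.   71.] [-0.62  0.9   1.82  1.    1.24 -1.17]
30 0.5 [ 516. -108.  190.] [-0.59  0.68  1.87  0.98  1.33 -1.  ]
30 1 [530. -47. 257.] [-0.48  0.54  1.9   1.04  1.33 -0.88]
30 1.57 [552.  50. 286.] [-0.3   0.48  1.93  1.15  1.24 -0.78]
30 1.9 [565. 108. 276.] [-0.19  0.5   1.93  1.23  1.16 -0.77]
30 2.0 [569. 125. 270.] [-0.15  0.51  1.93  1.26  1.14 -0.78]
40 pre [ 496. -197.   84.] [-0.7   0.83  1.8   0.83  1.17 -1.08]
40 in [ 514. -119.   84.] [-0.57  0.81  1.87  0.94  1.09 -1.08]
40 0.5 [ 518. -102.  202.] [-0.54  0.59  1.89  0.89  1.2  -0.89]
40 1 [531. -41. 269.] [-0.43  0.46  1.9   0.93  1.22 -0.75]
40 1.57 [553.  56. 299.] [-0.24  0.4   1.91  1.01  1.14 -0.62]
40 1.9 [567. 115. 289.] [-0.13  0.42  1.9   1.07  1.05 -0.59]
40 2.0 [571. 132. 282.] [-0.1   0.44  1.9   1.09  1.03 -0.59]
50 pre [ 498. -189.   95.] [-0.64  0.75  1.84  0.76  1.03 -0.98]
50 in [ 516. -111.   95.] [-0.51  0.73  1.9   0.86  0.95 -0.96]
50 0.5 [519. -93. 214.] [-0.48  0.51  1.9   0.78  1.09 -0.76]
50 1 [533. -33. 281.] [-0.36  0.39  1.89  0.79  1.12 -0.59]
50 1.57 [555.  65. 310.] [-0.17  0.35  1.88  0.83  1.06 -0.43]
50 1.9 [569. 123. 300.] [-0.06  0.37  1.87  0.87  0.98 -0.37]
50 2.0 [572. 140. 293.] [-0.03  0.39  1.87  0.88  0.95 -0.36]
```

```bash
python3 - <<'E'
from h import *
phi=np.radians(40);q=R.from_matrix(pushR(phi)).as_quat()
set_gripper(0)
pre=tcp_for_corner(arc(0,180,30)-cx*80,phi)
env.reach(pre+np.array([0,-60,150]),q); st()
env.move_l(pre,rate=200); st()
env.move_l(tcp_for_corner(arc(0,180,30),phi),rate=100,f_stop=6); s=st()
cv2.imwrite("pics/s1.png",viewer.camera("scene"));cv2.imwrite("pics/t1.png",viewer.camera("top"));cv2.imwrite("pics/w1.png",viewer.camera("wrist"))
E
python3 -c "
import cv2,numpy as np
a=cv2.imread('pics/s1.png')[100:400,200:600];b=cv2.imread('pics/w1.png')
cv2.imwrite('pics/c1.png',np.hstack([a,cv2.resize(b,(400,300))]))"
```

```text
t3.16 pos [ 495.8 -257.7  234. ] F [-0.5 -0.1 -0.4] w0.5 q [-0.77  0.62  1.71  0.72  1.42 -0.89]
t4.12 pos [ 496.4 -197.8   84.5] F [ 0.5 -0.1  1. ] w0.4 q [-0.7   0.83  1.8   0.83  1.17 -1.08]
t5.07 pos [ 513.8 -119.3   83.7] F [ 0.2 -0.2  0.3] w0.5 q [-0.57  0.81  1.86  0.94  1.09 -1.08]
```

View pics/c1.png

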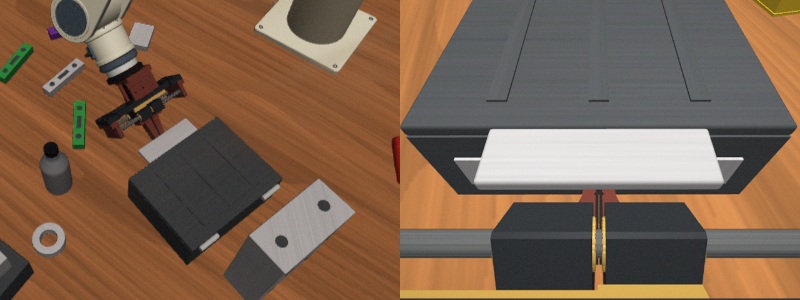

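The fingertips are under the middle of the tab, at wrist-view position (598,195) in the composite, and nothing is touching. Next is the lift.

```bash
python3 - <<'E'
from h import *
phi=np.radians(40)
for t in list(np.arange(0.0,1.25,0.2))+[1.35,1.45]:
    hit=env.move_l(tcp_for_corner(arc(t,183),phi),rate=60 if t<1.3 else 40,f_stop=14); s=env.read_state()
    print("%.2f"%t,hit,"t%.1f"%s["time_s"],np.round(s["force"],1),np.round(s["tool_pos"],1))
    if hit: break
cv2.imwrite("pics/s2.png",viewer.camera("scene"));cv2.imwrite("pics/w2.png",viewer.camera("wrist"))
E
python3 -c "
import cv2,numpy as np
a=cv2.imread('pics/s2.png')[100:400,200:600];b=cv2.imread('pics/w2.png')
cv2.imwrite('pics/c2.png',np.hstack([a,cv2.resize(b,(400,300))]))"
```

```text
0.00 False t5.9 [-0.8 -2.2 -1.8] [ 513.1 -122.3  114. ]
0.20 False t6.6 [ 0.4 -0.9 -2.3] [ 513.7 -118.3  150.2]
0.40 False t7.4 [-0.2 -1.  -2. ] [ 516.2 -107.9  185.2]
0.60 False t8.1 [-0.3 -0.8 -0.9] [520.  -90.7 217.2]
0.80 False t8.9 [ 0.1 -0.9 -0.3] [525.2 -67.7 245.2]
1.00 False t9.7 [ 0.7 -0.9 -0.1] [531.6 -39.7 267.9]
1.20 False t10.4 [-0.6  0.1 -0.6] [538.8  -7.9 284.4]
1.35 False t11.2 [-0.2 -0.3 -0. ] [544.6  17.6 292.4]
1.45 False t11.9 [ 0.   0.3 -0.5] [548.6  35.3 295.5]
```

View pics/c2.png

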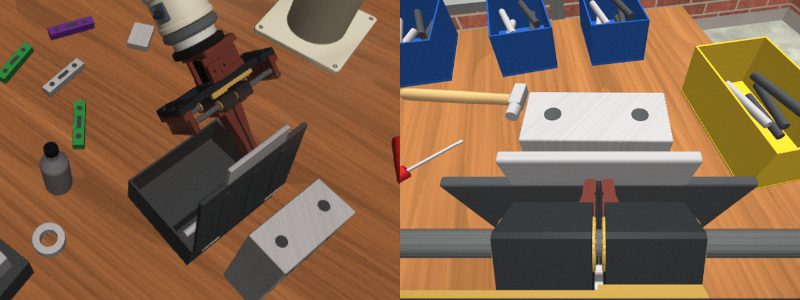

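The lid is nearly upright, with the fingers on its inner face in the middle. Next I'll push it past upright and feel for the block.

```bash
python3 - <<'E'
from h import *
phi=np.radians(40)
hit=False
for t,rate,fs in [(1.57,40,8),(1.7,40,8),(1.8,30,8),(1.88,15,8),(1.96,10,8),(2.04,10,8)]:
    hit=env.move_l(tcp_for_corner(arc(t,183),phi),rate=rate,f_stop=fs); s=env.read_state()
    print("%.2f"%t,hit,"t%.2f"%s["time_s"],np.round(s["force"],1),np.round(s["tool_pos"],1))
    if hit: break
for i in range(4):
    env.hold(0.1); st()
cv2.imwrite("pics/s3.png",viewer.camera("scene"));cv2.imwrite("pics/w3.png",viewer.camera("wrist"))
E
python3 -c "
import cv2,numpy as np
a=cv2.imread('pics/s3.png')[100:400,200:600];b=cv2.imread('pics/w3.png')
cv2.imwrite('pics/c3.png',np.hstack([a,cv2.resize(b,(400,300))]))"
```

```text
1.57 False t12.66 [-0.2 -0.8  0.4] [553.4  56.5 296.8]
1.70 False t13.40 [0.6 0.2 0.6] [558.7  79.6 295.2]
1.80 False t14.16 [0.1 0.  0.2] [562.7  97.1 291.9]
1.88 False t15.28 [ 0.3  0.7 -0.2] [565.9 110.7 288.1]
1.96 True t15.92 [-1.8 -4.9  5.2] [566.6 113.8 286.9]
t16.02 pos [566.6 113.7 286.9] F [-1.9 -4.2  3.7] w0.5 q [-0.13  0.43  1.91  1.07  1.05 -0.59]
t16.12 pos [566.6 113.7 286.9] F [-1.2 -4.6  4.8] w0.4 q [-0.13  0.43  1.91  1.07  1.05 -0.59]
t16.22 pos [566.6 113.7 286.8] F [-2.2 -4.8  6.3] w0.0 q [-0.13  0.43  1.91  1.07  1.05 -0.59]
t16.32 pos [566.6 113.7 286.8] F [-1.7 -4.9  5.6] w0.5 q [-0.13  0.43  1.91  1.07  1.05 -0.59]
```

View pics/c3.png

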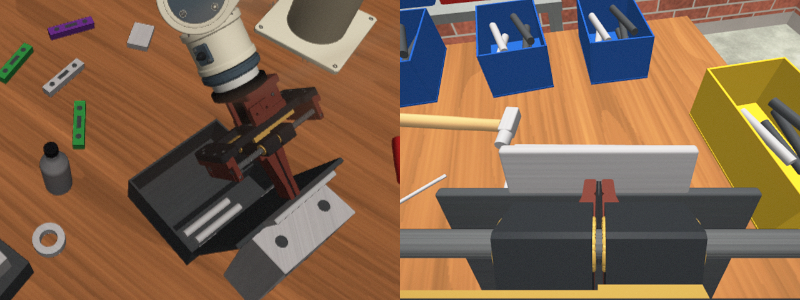

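The lid leans on the block and the press was held at about 7.5 N for 0.4 s. Next I'll back off, check that the lid stays, and fly to a look pose above the bar.

```bash
cat >> h.py <<'E'
def downR(a): # tool down, tool x at world yaw a
    x=np.array([np.cos(a),np.sin(a),0]); z=-up; return np.c_[x,np.cross(z,x),z]
def qd(a): return R.from_matrix(downR(a)).as_quat()
E
python3 - <<'E'
from h import *
M=pushR(np.radians(40)); p=env.read_state()["tool_pos"]
env.move_l(p-M[:,2]*40,rate=80); 
env.move_l(p-M[:,2]*40-cx*100+up*30,rate=200); st()
for nm,pp,a in[("bar",(476,-355,280),0),("bar",(506,-355,84),-.02),("pl",CH-29*cx+up*88,-np.arctan2(cx[0],cx[1])),("pl",CH-29*cx+up*250,-np.arctan2(cx[0],cx[1]))]:
    j=env.ik(pp,qd(a)); print(nm,None if j is None else np.round(j,2))
env.reach((470,-355,280),qd(0)); set_gripper(60); s=st()
im=viewer.camera("wrist");cv2.imwrite("pics/w4.png",im);cv2.imwrite("pics/s4.png",viewer.camera("scene"));cv2.imwrite("pics/t4.png",viewer.camera("top"))
np.save("w4.npy",wpose(s))
E
python3 -c "
import cv2,numpy as np
a=cv2.imread('pics/s4.png');b=cv2.imread('pics/w4.png')
cv2.imwrite('pics/c4.png',np.hstack([cv2.resize(a,(400,300)),cv2.resize(b,(400,300))]))"
```

```text
t17.75 pos [537.5 -13.3 342.1] F [-0.6  0.1 -0.1] w0.3 q [-0.38  0.34  1.87  0.91  1.28 -0.6 ]
bar [-0.66  0.4   1.72 -0.    1.02  0.91]
bar [-0.63  0.72  1.74 -0.    0.69  0.96]
pl [-0.    0.64  1.91 -0.    0.59  1.79]
pl [-0.    0.37  1.85 -0.    0.92  1.79]
t20.27 pos [ 470. -355.  280.] F [-0.7  0.1 -0.2] w60.1 q [-0.67  0.4   1.73  0.    1.01  0.9 ]
```

View pics/c4.png

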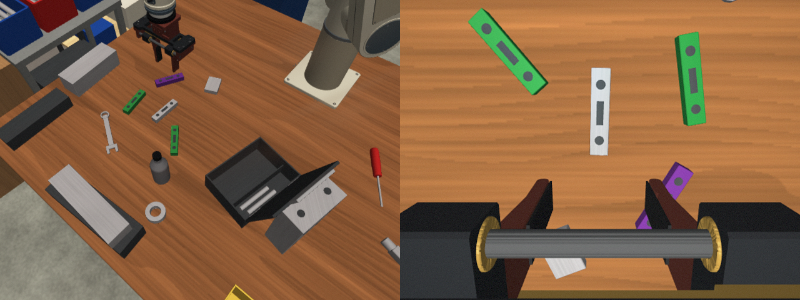

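View pics/t4.png

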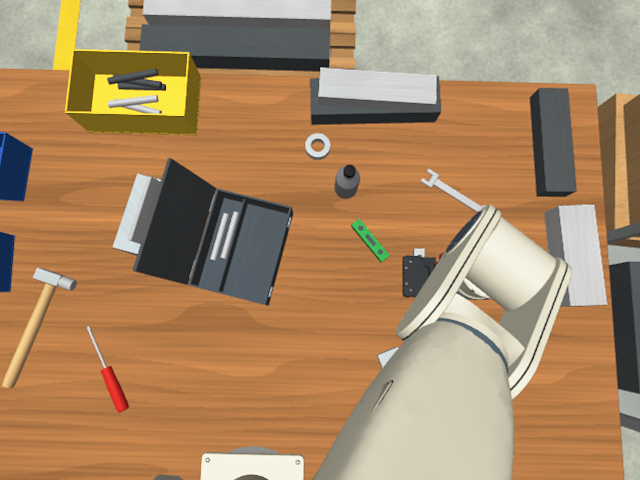

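The lid stays open by itself. The top view at (150,215) shows it leaning on the block, with the empty front compartment at about (255,250). The bar is in the wrist view at about (320,178) full-scale. Next is a second wrist view for its height.

```bash
cat > bar.py <<'E'
from h import *
def barrect(im):
    h=cv2.cvtColor(im,cv2.COLOR_BGR2HSV); m=((h[...,1]<40)&(h[...,2]>140)).astype(np.uint8); m[280:]=0
    m=cv2.morphologyEx(m,cv2.MORPH_CLOSE,np.ones((13,13)))
    cs,_=cv2.findContours(m,cv2.RETR_EXTERNAL,2); out=[]
    for c in cs:
        r=cv2.minAreaRect(c); w,l=sorted(r[1])
        if cv2.contourArea(c)>800 and 3<l/w<7: out.append(r)
    return out
E
python3 - <<'E'
from bar import *
r0=barrect(cv2.imread("pics/w4.png")); print(r0); T0=np.load("w4.npy")
env.move_l((420,-325,280),rate=250); s=st(); im=viewer.camera("wrist"); cv2.imwrite("pics/w5.png",im); T1=wpose(s)
r1=barrect(im); print(r1)
p,e=tri(ray("wrist",r0[0][0],T0),ray("wrist",r1[0][0],T1)); print("tri",p,e)
for r,T in((r0[0],T0),(r1[0],T1)):
    c=np.array([onz("wrist",b,20,T) for b in cv2.boxPoints(r)]); print(np.round(c.mean(0),1))
    L=[c[1]-c[0],c[2]-c[1]]; n=[np.linalg.norm(v) for v in L]; v=L[int(np.argmax(n))]; print("size",np.round(n,1),"yaw deg",np.degrees(np.arctan2(v[1],v[0])))
E
```

```text
[((319.6320495605469, 177.95553588867188), (30.491355895996094, 140.03173828125), 1.3639274835586548)]
t20.81 pos [ 419.7 -324.9  280.4] F [-0.9 -1.4  0.9] w60.0 q [-0.68  0.31  1.86  0.    0.97  0.89]
[((359.3533020019531, 111.37322998046875), (32.166324615478516, 150.4602813720703), 2.169257640838623)]
tri [ 508.06396061 -357.32426773   20.10500899] 0.18357536071169064
[ 505.9 -357.2   20. ]
size [109.5  23.1] yaw deg -1.8144195304887347
[ 505.8 -357.4   20. ]
size [109.2  23.5] yaw deg -1.437551877449722
```

```bash
python3 - <<'E'
from bar import *
b=np.array([506,-357.3,0]); a=np.radians(-1.6)
env.reach(b+up*180,qd(a)); env.move_l(b+up*100,rate=150)
hit=env.move_l(b+up*84,rate=50,f_stop=8); print(hit); st()
set_gripper(0); st()
env.move_l(b+up*180,rate=150); env.hold(0.1); st()
cv2.imwrite("pics/w6.png",viewer.camera("wrist"));cv2.imwrite("pics/s6.png",viewer.camera("scene"))
E
python3 -c "
import cv2,numpy as np
a=cv2.imread('pics/s6.png')[0:300,100:500];b=cv2.imread('pics/w6.png')
cv2.imwrite('pics/c6.png',np.hstack([a,cv2.resize(b,(400,300))]))"
```

```text
False
t22.61 pos [ 505.8 -357.2   83.6] F [ 0.4 -0.1  0.2] w60.2 q [-0.63  0.72  1.73  0.    0.69  0.96]
t23.26 pos [ 506.  -357.2   84.1] F [0.1 1.1 1.3] w23.9 q [-0.63  0.72  1.73  0.    0.69  0.96]
t24.15 pos [ 505.3 -356.8  178.6] F [ 0.5  0.7 -3.3] w23.9 q [-0.63  0.57  1.72  0.    0.85  0.96]
```

View pics/c6.png

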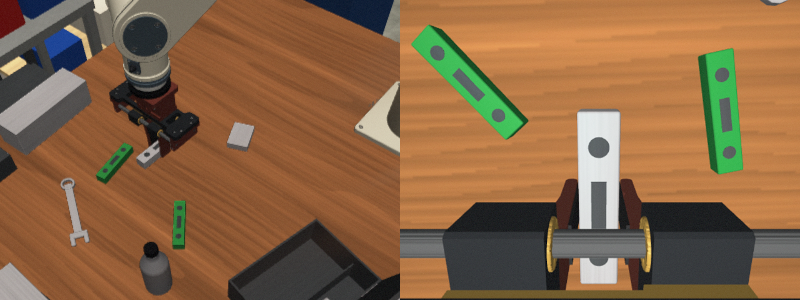

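The bar is held level and centred: width 23.9 mm and about 4 N of weight. Next I'll carry it over the chest and check the alignment before lowering.

```bash
python3 - <<'E'
from bar import *
s=env.read_state(); env.move_l(s["tool_pos"]+up*70,rate=200)
a=-np.arctan2(cx[0],cx[1])-np.radians(0)
p=CH-29*cx
env.reach(p+up*230,qd(a)); env.move_l(p+up*165,rate=150); s=st()
cv2.imwrite("pics/w7.png",viewer.camera("wrist"));cv2.imwrite("pics/s7.png",viewer.camera("scene")); cv2.imwrite("pics/t7.png",viewer.camera("top"))
np.save("w7.npy",wpose(s))
E
python3 -c "
import cv2,numpy as np
a=cv2.imread('pics/s7.png')[100:400,200:600];b=cv2.imread('pics/w7.png')
cv2.imwrite('pics/c7.png',np.hstack([a,cv2.resize(b,(400,300))]))"
```

```text
t26.71 pos [543.6  10.8 165.2] F [-0.1 -0.2 -2.7] w23.5 q [-0.    0.51  1.89 -0.    0.74  1.79]
```

View pics/c7.png

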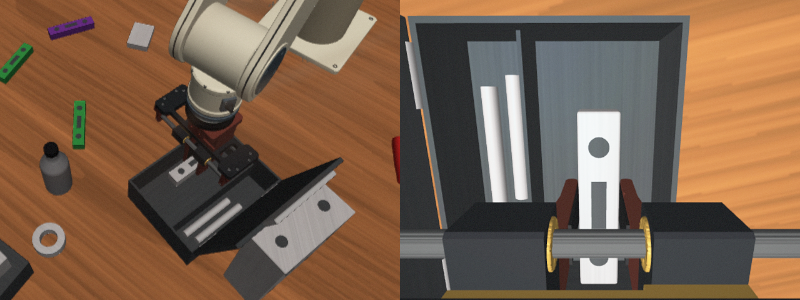

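View pics/w7.png

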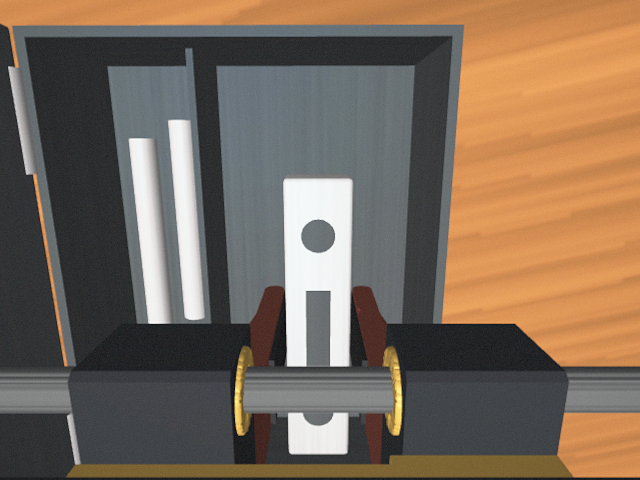

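The wrist view shows the bar over the front compartment, nearly aligned with the chest. Its floor corners are visible at (217,66) and (415,66), so I'll check those against the chest frame.

```bash
python3 - <<'E'
from bar import *
T=np.load("w7.npy")
C=lambda p:np.round([(p-CH)@cx,(p-CH)@cy,p[2]],1)
for uv,z in[((217,66),4),((415,66),4),((404,322),4),((230,322),4),((463,25),70),((14,28),70),((190,48),49)]: print(uv,C(onz("wrist",uv,z,T)))
E
```

```text
(217, 66) [  22.8 -105.6    4. ]
(415, 66) [ -81.6 -105.6    4. ]
(404, 322) [-83.  40.   4.]
(230, 322) [23.4 39.9  4. ]
(463, 25) [ -84.9 -109.6   70. ]
(14, 28) [  84.  -108.7   70. ]
(190, 48) [  24.  -105.8   49. ]
```

The floor corners come out at (22.8, -105.6) and (-81.6, -105.6), which matches the nominal values to about 1 mm. Now lowering.

```bash
python3 - <<'E'
from bar import *
p=CH-29*cx
print(env.move_l(p+up*98,rate=90,f_stop=10)); st()
hit=env.move_l(p+up*85.5,rate=12,f_stop=6); print("hit",hit); s=st()
env.hold(0.4); st()
set_gripper(40); s=st()
env.move_l(s["tool_pos"]+up*90,rate=80); env.move_l(s["tool_pos"]+up*150,rate=150); s=st()
cv2.imwrite("pics/w8.png",viewer.camera("wrist"));np.save("w8.npy",wpose(s))
env.reach((470,-200,350),qd(-.2)); env.hold(0.5); st()
cv2.imwrite("pics/s8.png",viewer.camera("scene")); cv2.imwrite("pics/t8.png",viewer.camera("top"))
E
python3 -c "
import cv2,numpy as np
a=cv2.imread('pics/s8.png')[100:400,200:600];b=cv2.imread('pics/w8.png');t=cv2.imread('pics/t8.png')[100:400,50:450]
cv2.imwrite('pics/c8.png',np.hstack([a,cv2.resize(b,(400,300))]));cv2.imwrite('pics/c8t.png',t)"
```

```text
False
t27.75 pos [543.6  11.3  98.3] F [-1.1  0.1 -2.8] w24.0 q [-0.    0.62  1.91 -0.    0.61  1.79]
hit True
t28.54 pos [543.2  11.3  88.1] F [-0.3  0.5  5.3] w24.0 q [-0.    0.64  1.91  0.    0.59  1.79]
t28.94 pos [543.2  11.3  88.1] F [-1.  -0.8  4.8] w23.9 q [-0.    0.64  1.91  0.    0.59  1.79]
t29.43 pos [542.3  11.3  87.2] F [-0.4 -0.4  0.5] w40.3 q [-0.    0.64  1.91 -0.    0.59  1.79]
t31.25 pos [542.   11.3 236.7] F [0.3 0.  0.9] w39.6 q [-0.    0.39  1.86 -0.    0.89  1.79]
t32.78 pos [ 470.1 -199.8  349.9] F [0.  0.6 0.4] w39.9 q [-0.43  0.2   1.83 -0.    1.11  1.35]
```

View pics/c8.png

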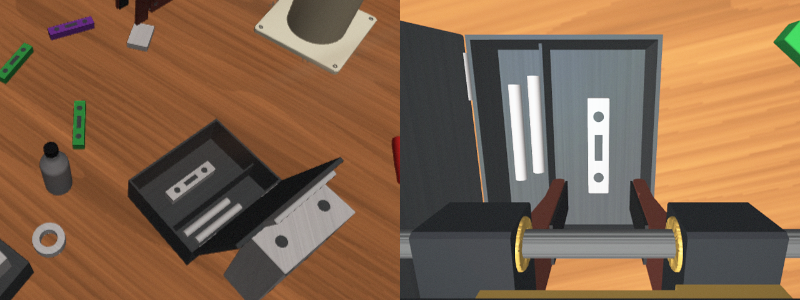

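View pics/c8t.png

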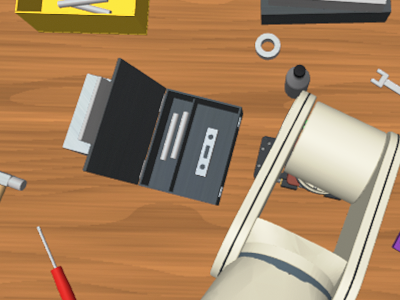

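The pictures show the bar lying lengthways in the front compartment, the lid open and the oil bottle in place. I'll do a numeric check, then hand in.

```bash
python3 - <<'E'
from bar import *
T=np.load("w8.npy"); r=[x for x in barrect(cv2.imread("pics/w8.png")) ]
# bar is joined or separate: use thresholded white pieces with the right size
im=cv2.imread("pics/w8.png");h=cv2.cvtColor(im,cv2.COLOR_BGR2HSV);m=((h[...,1]<25)&(h[...,2]>190)).astype(np.uint8)
for c in cv2.findContours(m,cv2.RETR_EXTERNAL,2)[0]:
    if cv2.contourArea(c)<800: continue
    c=np.array([onz("wrist",b,24,T) for b in cv2.boxPoints(cv2.minAreaRect(c))]); L=[c[1]-c[0],c[2]-c[1]];n=[np.linalg.norm(v) for v in L];v=L[int(np.argmax(n))]/max(n)
    p=c.mean(0)-CH; print("chest xy",np.round([p@cx,p@cy],1),"size",np.round(n,1),"angle to chest y deg %.1f"%np.degrees(np.arccos(min(1,abs(v@cy)))))
a=cv2.imread("pics/t4.png")[130:310,105:380].astype(int);b=cv2.imread("pics/t8.png")[130:310,105:380].astype(int)
d=np.abs(a-b).max(2); print("lid region diff>40:",(d[:,:75]>40).sum(),"oil region:",(d[30:75,225:262]>40).sum())
a0=cv2.imread("pics/top0.png")[160:205,330:367].astype(int); print("oil vs start:",(np.abs(a0-cv2.imread("pics/t8.png")[160:205,330:367])>40).sum())
st(); workorder.sign_off()
E
```

```text
chest xy [-29.7  -0.2] size [ 22.8 108.5] angle to chest y deg 0.6
chest xy [ 60.3 -15. ] size [ 11.2 108.2] angle to chest y deg 0.6
chest xy [ 39.5 -23.9] size [ 11.4 108.1] angle to chest y deg 0.6
lid region diff>40: 0 oil region: 239
oil vs start: 563
t32.88 pos [ 470.  -199.9  350. ] F [-0.3  0.2 -0.2] w39.9 q [-0.43  0.2   1.83 -0.    1.11  1.35]
the job is handed in; nothing more can be done
```

The oil region differed between pictures. I'll check the saved scene pictures, where the arm doesn't cover the bottle.

```bash
python3 -c "
import cv2,numpy as np
a=cv2.imread('pics/scene0.png')[240:300,235:275].astype(int);b=cv2.imread('pics/s8.png')[240:300,235:275].astype(int);print((np.abs(a-b)>40).sum())"
```

```text
0
```

The lid is open and leaning on the die block, and the clamp bar lies in the chest's front compartment. I handed the job in at about 33 s of the 72 s allowed; sign-off gives no verdict.

- **Lid:** I pushed it up by the tab with closed fingers and past upright. I then pressed it slowly against the block at about 7.5 N for 0.4 s. It met the block at about 1.9 rad, judging from the fingertip position and the block's measured place. Once I let go it stayed put: the top views taken just after and at the end show no change at the lid.
- **Bar:** Two wrist views put its top at 20.1 mm, against 20 mm in the text. I gripped it at 23.9 mm, lowered it until it touched the floor with about 8 N of force change, held 0.4 s, then let go and backed off.
- **Bar placement:** It lies at chest x = -29.7, y = -0.2 mm, 0.6° off lengthways. The TCP stopped 4 mm above its grasp height, which matches the 4 mm floor.
- **Oil bottle:** My first check, on the top view, showed differences at the bottle. The arm partly covers the bottle in that picture. The scene view, where the bottle is clear, shows no difference from the start.
- **Calibration:** The two fixed cameras disagreed by up to about 5 mm in y on the chest corners. I averaged them, and a wrist view of the floor corners then agreed with the chest's given sizes to about 2 mm.
- **End state:** The arm stands clear of everything, with force readings near zero.

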